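Mix a bottle on the touch-start vortex mixer

TASK

Mix the amber bottle with the orange cap on the yellow touch-start mixer: hold the bottle upright and use its base to push the mixer's sprung rubber cup gently but fully down, keep it down for two seconds, let the cup spring all the way back up, then give it a second burst of two seconds in the same way. Then stand the bottle upright in the empty half of the blue tray, leaving the clear bottle, the two dishes and the marker where they are.

Things in the scene. Friction and masses are not known exactly. Their poses are not given: they have to be found in the camera images.
- vial: The bottle to mix: closed amber glass bottle with an orange cap, 38 mm in diameter, 95 mm tall, 50 to 100 g, standing loose on the bench. A plain cylinder up to 64 mm, then it narrows to a 28 mm cap. Origin: centre of its underside; z is its axis, up when upright.
- buffer: Bystander: a clear glass bottle of the same shape with a white cap, standing loose on the bench. Origin: centre of its underside. The two bottles may have swapped places.
- mixer: Yellow touch-start vortex mixer, fixed to the bench: housing 130 x 150 mm (x, y), 80 mm high, with a cone and neck above it. The black rubber cup stands on its vertical centre axis; nothing of the mixer is higher than the cup's rim. Origin: centre of the underside on the bench, z up.
- mixer_axis (a point): Point of the housing on the cup's vertical axis, 140 mm above the bench; it does not move with the cup. Cup: rim 64 mm across outside, floor 50 mm across inside, widening to 56 at the rim, 7 mm above. With the cup up its floor is 140 to 154 mm above the bench, different each time (its collar is screwed to any height) and not reported: find it by touch or sight.
- head (a joint): How far the rubber cup is pushed down into the mixer, in m: 0 = fully up, 0.010 = fully down on its stop. Spring: about 3 N to start moving, rising evenly to 10 N fully down; it springs back by itself. Past 10.5 N the stop itself sinks on a stiff rubber mount, 3 N per mm (not counted in this value). The glass and mixer bear at most 25 N.
- tray: Blue plastic tray, fixed to the bench, 220 x 200 mm (x, y), walls, floor and middle divider 5 mm thick, walls and divider 25 mm high. The divider runs along its y at x = 0. The half on its -x side is empty (where the bottle goes); the half on its +x side holds two dishes. Origin: centre of its underside, z up; the inner floor is 5 mm above it.
- dish0: Bystander: glass dish with clear lid, 70 mm in diameter, 18 mm tall, loose in the +x half of the tray. Origin: centre of its underside.
- dish1: Bystander: a second dish like dish0, next to it.
- marker: Bystander: black and white marker pen lying on the bench, 130 mm long along its x (from -62 to +68 mm), 18 mm thick. Origin: on its underside, near its middle.
Things that resemble listed ones, but are neither listed nor needed, are in the scene too. Of the things that look like the vial, the larger one is meant.

How it is judged (in metres and radians):
On the way, in this order (a step that is already met when the one before it is completed fails the run):
1. the cup is pushed down over 9 mm by the upright bottle standing in it, for 1.5 s (value of joint head above 0.009 m and contact force between vial and mixer above 2 N and horizontal distance between vial and mixer_axis below 0.01 m and angle between vial's own z axis and vertical below 0.2 rad), for 1.5 s.
2. the cup has sprung back up (under 1 mm down) (value of joint head below 0.001 m), for 0.1 s.
3. the cup is pushed down over 9 mm a second time by the upright bottle, for 1.5 s (all of step 1), for 1.5 s.
4. the cup has sprung back up again (value of joint head below 0.001 m), for 0.1 s.
At the end, for the whole second after the job is handed in: The amber bottle stands upright (within 0.1 rad), at rest and released, on the floor of the tray's empty (-x) half, and the mixer's cup is up again (under 1 mm down) (x of vial in the frame of tray between -0.1 and -0.01 m and y of vial in the frame of tray between -0.09 and 0.09 m and z of vial in the frame of tray below 0.009 m and angle between vial's own z axis and vertical below 0.1 rad and linear speed of vial below 0.02 m/s and value of joint head below 0.001 m); the robot touches nothing.
It fails at once if the bottle or anything else presses on the mixer with more than 25 N (contact force between anything else and mixer above 25 N).
It fails at once if the fingers push on the mixer (over 2 N) (contact force between the fingers and mixer above 2 N).
It fails at once if the amber bottle is tipped over 0.6 rad (angle between vial's own z axis and vertical above 0.6 rad).
It fails at once if the clear bottle is moved over 20 mm or tipped (distance of buffer from where it was at the start of the episode above 0.02 m or angle between buffer's own z axis and vertical above 0.5 rad).
It fails at once if a dish or the marker is moved over 20 mm (distance of any of dish0, dish1, marker from where it was at the start of the episode above 0.02 m).
It also fails if it takes over 69 s, if anything falls off the work surface, if the arm or the gripper's body presses on something with over 40 N, if the wrist force passes 120 N, or if a joint passes its speed limit or range.

ROBOT

A 6-joint arm with a two-finger parallel gripper is mounted at the origin on the work surface. World frame = base frame: x ahead of the robot, y to its left, z up, the work surface at z = 0. Lengths are in m, angles in degrees, forces in N, time in s.
With the tool pointing down it reaches from about 0.35 to 0.95 m from the base axis. Payload 17.4 kg.
Tool frame: the origin (TCP) lies at the very end of the fingers, on their centre line; the grasp point (between the pads) lies 19 mm behind it (ctrl.grip_point_offset is the distance from the TCP to the grasp point, in m); z points along the fingers, y is the direction in which the jaws open and shut (so a half turn about z gives the same grasp; the last joint's range is limited). The gripper opens to 93 mm and grips with 3 to 60 N. Pads are 15 mm wide; open, the fingers measure 128 mm over their backs; the gripper's body (75 mm by 188 mm) begins 65 mm behind the grasp point.
Start: joints at [-67.254, 6.646, 82.598, -0, 90.757, -2.166], TCP at [0.284, -0.612, 0.219] pointing down, gripper open.
Joint ranges: [-162.19, 162.19], [-47.58, 125.68], [4.15, 143.07], [-65.23, 245.23], [0.69, 171.88], [-170.13, 170.13]. Speed limits (degrees/s): [108.29, 108.29, 127.2, 180, 180, 180].

INTERFACE

Orientations are given as a 3x3 rotation matrix whose columns are the frame's x, y, z axes.
In Python, from rig import ctrl gives the robot as it stands.
- The arm moves only by the tool drive_tool, never from a script. Its argument "increments" is text: rows parted by semicolons, each of 6 numbers parted by spaces: the shift along the tool's x, y, z in units of 0.025 m (1.0 is 0.025 m), then the turn, a rotation vector about the tool's x, y, z in units of 120 degrees (1.0 is 120 degrees). A call has 1 to 10 rows; each row shifts and turns the commanded pose from where the row before left it, along the tool's axes as they then stand; what a row does not reach is not made up. A row lasts 1/12 s, in which the tool goes at most 41.7 mm and 7.16 degrees, less where a joint would pass 70% of its speed; a pose out of reach is approached as far as the arm can. A call with a number of a shift or a turn outside -1 to 1 is refused whole. A call with a gripper value outside its range is refused whole. "gripper" is the gripper's target within -1 to 1 (fully open at 1, half-way at 0, shut at -1), set as the call begins (left out, the last holds). The fingers move at their own pace and stop on an object; "squeeze" is the grip in N (left out, the last holds). Time passes only in rows, so rows that do not move let the fingers close. It gives the time, the measured TCP pose, the force and the opening at its end, in the units of the state.
- ctrl.state(): the state, without advancing time (a new reading comes with each control period).
- ctrl.get_image(name): name is "side" or "top"; returns (picture, depth): 420x560x3 uint8, red, green, blue; 420x560 float32, m along the optical axis (not along the pixel's ray), 0 where there is no reading.
- ctrl.get_calibration(name): a dict with "intrinsics" (3x3 intrinsics, pixels), "R" (3x3) and "t" (3): a world point X has camera coordinates R X + t. Camera axes: x right, y down, z forward; pixel columns grow to the right and rows downward; lengths in m; the calibration is good to about 2 mm. A picture is of the moment at which its call begins. get_calibration takes no time and is no camera call.
- ctrl.close_job(): hands the job in, once; it reports no verdict.
Trained networks look in the newest picture that a camera, given by its name, has taken for a name from the list of things; names that differ only in an ending like _2 or _b are one class to them, and where a whole thing is asked for, a point or a joint stands for the part that bears it (a point fixed in the world has none). Each returns a list of dicts, best first, with "p" (0 to 1); they miss things now and then, are a little off and sometimes report something else, mostly with a low value. They report only what shows in the picture. A call takes as long as a camera call. They do not tell look-alikes from the thing itself.
- ctrl.silhouettes(camera, name): "pixels" (420x560 bool, what is visible of it) and "rect" ([left, top, right, bottom] in pixels, round what is visible of it).
The state is a dict: "t": time; "joint_positions": joint angles; "qd": joint speeds; "tau": joint torques, N m; "position": TCP position; "ee_rot": TCP orientation; "contact_force": force on the tool from outside, world axes, zero at the start; "torque": the same for the moment, N m; "opening": opening from 0.0 (shut) to 1.0 (fully open).
Only numpy, scipy, OpenCV 4.12 (cv2) and the standard library are available. Lean on these libraries where they do the work, as an engineer would, in place of code of your own. Each camera call takes 0.05 s, during which the arm holds its last target.

## Working session

There is one attempt and no reset: what is moved stays moved. The work goes in short steps, Python scripts to look and compute and a tool call to move; the robot and the scene stay as the last step left them, time stands still between calls to the robot, and variables do not carry over. Pictures are saved under pics/ and viewed, and the job is handed in when it is done.

Besides the shell and the picture viewer there is one more tool, called after "Request:" in YAML: its name, and indented under it one key for each argument. drive_tool: Moves the arm, as the interface text tells. Its arguments: {"type":"object","properties":{"increments":{"type":"string"},"gripper":{"type":"number"},"squeeze":{"type":"number"}},"required":["increments"]}

```bash
mkdir -p pics; ls; cat > h.py <<'E'
import numpy as np, cv2
from rig import ctrl
def save(n,f):
    im,d=ctrl.get_image(n); cv2.imwrite(f,im[:,:,::-1]); return im,d
def world(n,mask,d):
    c=ctrl.get_calibration(n);K,R,t=[np.array(c[k]) for k in("intrinsics","R","t")]
    v,u=np.nonzero(mask&(d>0)); z=d[v,u]
    P=np.stack([(u-K[0,2])/K[0,0]*z,(v-K[1,2])/K[1,1]*z,z],1)
    return (P-t)@R
E
python3 - <<'E'
from h import *
np.set_printoptions(precision=4,suppress=True)
for n in("side","top"):
    im,d=save(n,f"pics/{n}0.png")
    for k in("vial","buffer","mixer","tray","dish0","marker"):
        for r in ctrl.silhouettes(n,k):
            if r["p"]<.3: continue
            P=world(n,r["pixels"],d)
            print(n,k,round(r["p"],2),r["rect"],len(P),P.min(0) if len(P) else'',P.max(0)if len(P) else'', np.median(P,0) if len(P) else '')
s=ctrl.state();print(s)
E
```

```text
pics
side vial 0.78 [336.0, 363.4, 348.5, 389.6] 370 [ 0.5337 -0.2966 -0.0025] [ 0.5687 -0.2524  0.0699] [ 0.5416 -0.2874  0.0471]
side vial 0.72 [368.5, 386.3, 396.9, 419.4] 815 [ 0.5509 -0.3746 -0.0026] [ 0.6201 -0.329   0.0966] [ 0.5614 -0.3587  0.0683]
side buffer 0.84 [268.1, 327.5, 288.7, 366.3] 714 [ 0.4468 -0.2141 -0.0042] [ 0.4984 -0.1383  0.0965] [ 0.4618 -0.2046  0.0661]
side mixer 0.93 [229.2, 198.6, 301.6, 290.4] 4829 [ 0.4588 -0.0733 -0.0038] [0.6304 0.1395 0.1533] [ 0.5251 -0.0188  0.0791]
side tray 0.65 [168.8, 135.0, 270.0, 206.7] 3898 [ 0.4239  0.2153 -0.0036] [0.6716 0.4692 0.0273] [0.5225 0.3249 0.0047]
side dish0 0.9 [229.6, 160.7, 261.3, 185.5] 499 [0.5604 0.2251 0.0022] [0.6324 0.3282 0.0251] [0.5912 0.2704 0.0213]
side dish0 0.73 [222.9, 142.3, 247.8, 163.3] 364 [0.5695 0.3313 0.0064] [0.6356 0.4007 0.0272] [0.6016 0.3609 0.0214]
side dish0 0.55 [228.4, 202.9, 301.5, 292.1] 4934 [ 0.4576 -0.0718 -0.0038] [0.6443 0.1602 0.1533] [ 0.5248 -0.0177  0.0789]
side marker 0.97 [343.3, 287.9, 409.2, 311.1] 653 [ 0.6287 -0.2145 -0.0046] [ 0.7533 -0.1573  0.0201] [ 0.692
[... 957 characters left out ...]
 0.0304] [0.6064 0.3652 0.023 ]
top marker 0.65 [364.7, 139.3, 383.7, 190.3] 302 [ 0.6317 -0.2157 -0.0025] [ 0.7569 -0.1654  0.0225] [ 0.7005 -0.1908  0.0156]
{'t': 0.7, 'joint_positions': array([-67.2546,   6.6452,  82.5979,   0.0001,  90.7583,  -2.1653]), 'qd': array([-0.0289,  0.0079,  0.0453,  0.0587,  0.0161, -0.0416]), 'tau': array([ -0.0003, -72.0857, -62.2674,   0.0779,   0.0182,   0.0001]), 'position': array([ 0.2843, -0.6122,  0.2187]), 'ee_rot': array([[ 0.907 ,  0.4212, -0.    ],
       [ 0.4212, -0.907 ,  0.    ],
       [ 0.    , -0.    , -1.    ]]), 'contact_force': array([ 0.9599,  0.2742, -0.1801]), 'torque': array([-0.0118, -0.0089, -0.0192]), 'opening': 0.9980626338579025}
```

View pics/side0.png

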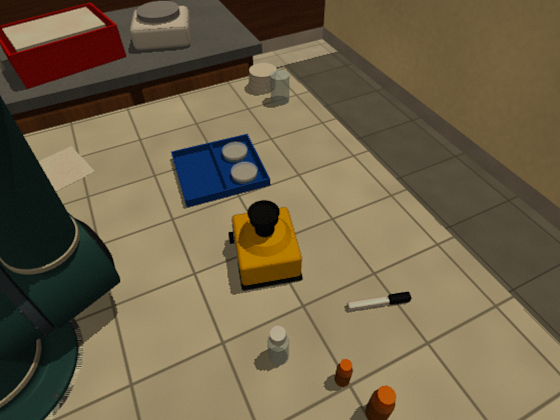

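View pics/top0.png

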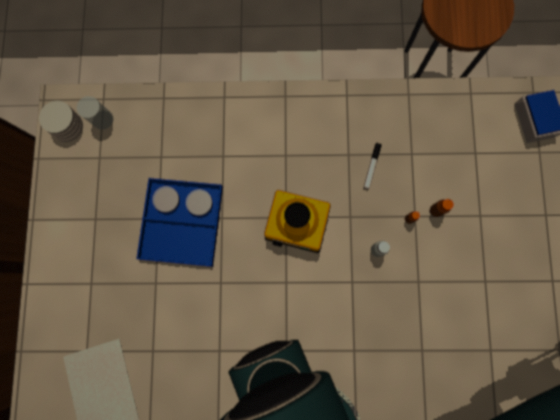

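```bash
python3 - <<'E'
from h import *
np.set_printoptions(precision=4,suppress=True)
from scipy.optimize import least_squares
from scipy.spatial import cKDTree
for n in("side","top"):
    im,d=ctrl.get_image(n)
    W=world(n,np.ones(d.shape,bool),d)
    # cylinder fit of bottle wall
    for nm,c,r in(("vial",(.575,-.352),.019),("buffer",(.472,-.195),.019)):
        P=W[(np.hypot(W[:,0]-c[0],W[:,1]-c[1])<.035)&(W[:,2]>.012)&(W[:,2]<.06)]
        f=least_squares(lambda p:np.hypot(P[:,0]-p[0],P[:,1]-p[1])-r,c,loss="soft_l1",f_scale=.002)
        Q=W[(np.hypot(W[:,0]-c[0],W[:,1]-c[1])<.04)&(W[:,2]>.09)]
        print(n,nm,f.x,np.std(f.fun),len(P),"cap",Q.mean(0),(Q.min(0)+Q.max(0))/2,Q[:,2].max())
    # mixer
    M=W[(abs(W[:,0]-.535)<.12)&(abs(W[:,1]-.02)<.12)]
    for lo,hi in((.075,.085),(.12,.138),(.138,.145),(.145,.15),(.15,.155),(.155,.17)):
        Q=M[(M[:,2]>lo)&(M[:,2]<hi)]
        if len(Q): print(lo,hi,len(Q),Q.min(0),Q.max(0),Q.mean(0),np.median(Q[:,2]))
    T=W[(abs(W[:,0]-.55)<.16)&(abs(W[:,1]-.335)<.16)&(W[:,2]>.02)&(W[:,2]<.032)]
    print("traytop",len(T),T.min(0),T.max(0), cv2.minAreaRect(T[:,:2].astype(np.float32)))
    F=M[(M[:,2]>.074)&(M[:,2]<.086)]; print("house",cv2.minAreaRect(F[:,:2].astype(np.float32)))
E
```

```text
side vial [ 0.5706 -0.3552] 0.0003304441909284649 209 cap [ 0.5699 -0.3558  0.0934] [ 0.5699 -0.3552  0.0932] 0.09624545517347018
side buffer [ 0.466  -0.1943] 0.00040819042033171866 217 cap [ 0.4654 -0.1956  0.0935] [ 0.4656 -0.195   0.0935] 0.09654182114065457
0.075 0.085 1557 [ 0.4627 -0.068   0.075 ] [0.6122 0.0986 0.085 ] [ 0.529  -0.0064  0.0788] 0.07851123028696254
0.12 0.138 65 [ 0.5093 -0.0132  0.1303] [0.5596 0.0185 0.1378] [ 0.5293 -0.0053  0.1343] 0.13384792397241763
0.138 0.145 403 [ 0.5093 -0.0144  0.138 ] [0.5663 0.043  0.145 ] [0.5381 0.0143 0.1433] 0.14357760946388107
0.145 0.15 171 [ 0.5079 -0.0149  0.145 ] [0.5684 0.047  0.15  ] [0.5383 0.0204 0.1472] 0.14701216421577754
0.15 0.155 117 [ 0.5068 -0.0161  0.15  ] [0.5693 0.0465 0.154 ] [0.5391 0.015  0.151 ] 0.15075418306501082
traytop 1283 [0.4242 0.2165 0.02  ] [0.6607 0.4378 0.0276] ((0.5430176854133606, 0.327273964881897), (0.20436522364616394, 0.21967776119709015), 84.1861572265625)
house ((0.5380024909973145, 0.0145498588681221), (0.1458553969860077, 0.12405205518007278), 75.341552734375)
top vial [ 0.573  -0.3
[... 350 characters left out ...]
8 0.145 178 [ 0.5161 -0.0119  0.1395] [0.5665 0.0377 0.145 ] [0.5405 0.0146 0.1437] 0.14395067627009533
0.145 0.15 252 [ 0.5108 -0.014   0.145 ] [0.5728 0.0422 0.15  ] [0.5419 0.014  0.1468] 0.14660833959933967
0.15 0.155 118 [ 0.5103 -0.0165  0.15  ] [0.5721 0.0444 0.1549] [0.5421 0.0138 0.1522] 0.15204812327215828
0.155 0.17 6 [ 0.5123 -0.0096  0.1552] [0.5667 0.0443 0.1557] [0.5395 0.0205 0.1554] 0.15534539922771395
traytop 1738 [0.4288 0.2166 0.02  ] [0.6631 0.4368 0.031 ] ((0.5462403893470764, 0.3267517685890198), (0.20108391344547272, 0.22016240656375885), 84.12278747558594)
house ((0.5396537184715271, 0.014389775693416595), (0.1451854258775711, 0.12649241089820862), 75.20653533935547)
```

The pictures show the amber bottle at side (381,403) / top (441,207), with its smaller look-alike at side (344,373). The clear bottle is at side (278,346), the mixer cup at (264,214) and the tray at (220,170), with its empty half on the robot side. I'll first turn the jaws to lie along world x.

Request:
drive_tool:
  increments: "0 0 0 0 0 -0.0543;0 0 0 0 0 -0.0543;0 0 0 0 0 -0.0543;0 0 0 0 0 -0.0543;0 0 0 0 0 -0.0543;0 0 0 0 0 -0.0543;0 0 0 0 0 -0.0543;0 0 0 0 0 -0.0543;0 0 0 0 0 -0.0543;0 0 0 0 0 -0.0543"
  gripper: 1
  squeeze: 40

```text
t: 1.63
position: [0.2843, -0.6122, 0.2187]
ee_rot: [[-0.007, 1.0, 0.0], [1.0, 0.007, -0.0], [-0.0, 0.0, -1.0]]
contact_force: [-0.5, 0.3, 0.1]
opening: 1.0
```

Request:
drive_tool:
  increments: "0.6 0.7 0 0 0 0;0.9 1 0 0 0 0;0.9 1 0 0 0 0;0.9 1 0 0 0 0;0.9 1 0 0 0 0;0.9 1 0 0 0 0;0.9 1 0 0 0 0;0.9 1 0 0 0 0;0.9 1 0 0 0 0;0.9 1 0 0 0 0"

```text
t: 2.47
position: [0.5276, -0.3931, 0.2188]
ee_rot: [[-0.001, 1.0, 0.0], [1.0, 0.001, -0.0], [-0.0, 0.0, -1.0]]
contact_force: [0.5, -0.6, 1.1]
opening: 1.002
```

Request:
drive_tool:
  increments: "0.8 0.9 0 0 0 0;0.7 0.8 0 0 0 0;0 0 0 0 0 0;0 0 0 0 0 0"

```text
t: 2.8
position: [0.5698, -0.3559, 0.2184]
ee_rot: [[-0.003, 1.0, -0.0], [1.0, 0.003, 0.0], [0.0, -0.0, -1.0]]
contact_force: [-0.2, 0.7, -0.5]
opening: 1.002
```

Request:
drive_tool:
  increments: "0 0.07 0.5 0 0 0;0 0 1 0 0 0;0 0 1 0 0 0;0 0 1 0 0 0;0 0 1 0 0 0;0 0 1 0 0 0;0 0 1 0 0 0;0 0 0.8 0 0 0;0 0 0.4 0 0 0;0 0 0 0 0 0"

```text
t: 3.63
position: [0.5689, -0.3568, 0.023]
ee_rot: [[-0.0, 1.0, -0.003], [1.0, 0.0, 0.002], [0.002, -0.003, -1.0]]
contact_force: [-0.1, 0.6, -0.3]
opening: 0.999
```

```bash
python3 - <<'E'
from h import *
save("side","pics/side1.png")
s=ctrl.state();print(s["position"],s["contact_force"])
im,d=save("top","pics/top1.png")
a=cv2.imread("pics/side1.png")[320:420,300:460];b=cv2.imread("pics/top1.png")[150:250,360:520]
cv2.imwrite("pics/z1.png",cv2.resize(np.vstack([a,b]),None,fx=3,fy=3))
E
```

```text
[ 0.56982048 -0.35714177  0.02518854] [0.3730837  0.63528118 1.22686376]
```

View pics/z1.png

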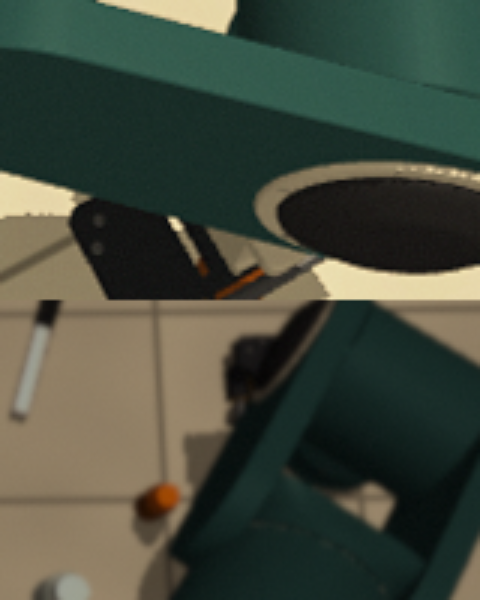

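The orange bottle sits between the fingers (crop at about (230,280)), and the small bottle and clear bottle are untouched. Closing now.

Request:
drive_tool:
  increments: "0 0 0 0 0 0;0 0 0 0 0 0;0 0 0 0 0 0;0 0 0 0 0 0;0 0 0 0 0 0;0 0 0 0 0 0;0 0 0 0 0 0;0 0 0 0 0 0;0 0 0 0 0 0;0 0 0 0 0 0"
  gripper: -1
  squeeze: 45

```text
t: 4.57
position: [0.5708, -0.3568, 0.0262]
ee_rot: [[-0.001, 1.0, -0.0], [1.0, 0.001, 0.0], [0.0, -0.0, -1.0]]
contact_force: [-0.3, 0.4, 0.4]
opening: 0.401
```

Request:
drive_tool:
  increments: "0 0 0 0 0 0;0 0 0 0 0 0"

```text
t: 4.73
position: [0.5707, -0.3569, 0.0261]
ee_rot: [[-0.001, 1.0, -0.0], [1.0, 0.001, 0.0], [0.0, -0.0, -1.0]]
contact_force: [-0.1, 0.8, -0.4]
opening: 0.402
```

Request:
drive_tool:
  increments: "0 0 -0.3 0 0 0;0 0 -0.7 0 0 0;0 0 -1 0 0 0;0 0 -1 0 0 0;0 0 -1 0 0 0;0 0 -1 0 0 0;0 0 -1 0 0 0;0 0 -1 0 0 0;0 0 -0.8 0 0 0;0 0 -0.4 0 0 0"

```text
t: 5.57
position: [0.5711, -0.3571, 0.2348]
ee_rot: [[-0.001, 1.0, 0.003], [1.0, 0.001, -0.002], [-0.002, 0.003, -1.0]]
contact_force: [-0.8, -1.1, -0.1]
opening: 0.397
```

Request:
drive_tool:
  increments: "0.5 0 0 0 0 0;0.8 0 0 0 0 0;1 0 0 0 0 0;1 -0.2 0 0 0 0;1 -0.2 0 0 0 0;1 -0.2 0 0 0 0;1 -0.2 0 0 0 0;1 -0.2 0 0 0 0;1 -0.2 0 0 0 0;1 0 0 0 0 0"

```text
t: 6.4
position: [0.5391, -0.1225, 0.2297]
ee_rot: [[-0.001, 1.0, -0.002], [1.0, 0.001, 0.0], [0.001, -0.002, -1.0]]
contact_force: [-0.9, 0.0, -0.6]
opening: 0.403
```

Request:
drive_tool:
  increments: "1 0 0 0 0 0;1 0 0 0 0 0;1 0 0 0 0 0;1 0 0 0 0 0;0.7 0 0 0 0 0;0.5 0 0 0 0 0;0.2 0 0 0 0 0;0 0 0 0 0 0;0 0 0 0 0 0;0 0 0 0 0 0"

```text
t: 7.23
position: [0.5403, 0.0099, 0.2309]
ee_rot: [[-0.001, 1.0, -0.0], [1.0, 0.001, -0.0], [-0.0, -0.0, -1.0]]
contact_force: [0.7, 0.3, -0.8]
opening: 0.403
```

```bash
python3 - <<'E'
from h import *
np.set_printoptions(precision=4,suppress=True)
s=ctrl.state();print(s["position"],s["contact_force"],s["opening"]);p=s["position"]
for n in("side","top"):
    im,d=save(n,f"pics/{n}2.png")
    W=world(n,np.ones(d.shape,bool),d)
    C=im.reshape(-1,3)
    for r in ctrl.silhouettes(n,"vial"):
        P=world(n,r["pixels"],d); print(n,r["p"],r["rect"],P.min(0),P.max(0))
cv2.imwrite("pics/z2.png",cv2.resize(np.vstack([cv2.imread("pics/side2.png")[120:300,180:400],cv2.imread("pics/top2.png")[120:300,200:420]]),None,fx=1.6,fy=1.6))
E
```

```text
[0.5403 0.0099 0.2309] [ 0.72    0.2772 -0.7848] 0.40346553670048163
side 0.89 [253.3, 153.1, 272.4, 202.2] [ 0.5144 -0.0255 -0.0013] [0.6294 0.1769 0.3252]
side 0.83 [335.4, 362.7, 351.9, 388.4] [ 0.5338 -0.2967 -0.0026] [ 0.5624 -0.2728  0.0694]
top 0.22 [185.0, 187.9, 210.0, 213.0] [0.5628 0.2422 0.007 ] [0.6313 0.3108 0.0303]
```

View pics/z2.png

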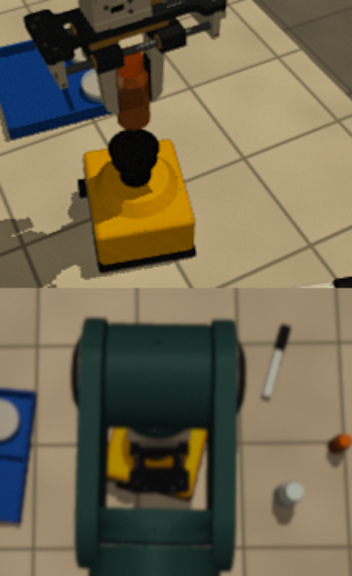

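```bash
python3 - <<'E'
from h import *
from scipy.optimize import least_squares
np.set_printoptions(precision=4,suppress=True)
im,d=ctrl.get_image("side")
r=ctrl.silhouettes("side","vial")[0]
P=world("side",r["pixels"],d)
print(ctrl.state()["position"])
for lo,hi in((.208,.225),(.225,.245),(.245,.262)):
    Q=P[(np.hypot(P[:,0]-.54,P[:,1]-.01)<.03)&(P[:,2]>lo)&(P[:,2]<hi)]
    if len(Q)<8: continue
    f=least_squares(lambda p:np.hypot(Q[:,0]-p[0],Q[:,1]-p[1])-.019,(.54,.01),loss="soft_l1",f_scale=.002);print(lo,len(Q),f.x,np.std(f.fun))
Q=P[np.hypot(P[:,0]-.54,P[:,1]-.01)<.03];print(np.sort(Q[:,2])[[0,3,10]])
W=world("side",np.ones(d.shape,bool),d)
Q=W[(np.hypot(W[:,0]-.54,W[:,1]-.015)<.045)&(W[:,2]>.144)&(W[:,2]<.165)]
print(Q.min(0),Q.max(0),(Q.min(0)+Q.max(0))/2,cv2.minEnclosingCircle(Q[:,:2].astype(np.float32)))
# cup floor
Q=W[(np.hypot(W[:,0]-.54,W[:,1]-.015)<.02)&(W[:,2]>.12)&(W[:,2]<.17)];print(len(Q),np.percentile(Q[:,2],[5,50,95]))
E
```

```text
[0.5403 0.0102 0.2312]
0.208 129 [0.539  0.0117] 0.0007200167269318467
0.225 153 [0.5391 0.0117] 0.0007156645307790295
0.245 132 [0.5391 0.0116] 0.0006657560458464582
[0.2025 0.2036 0.2056]
[ 0.5078 -0.0158  0.144 ] [0.5702 0.047  0.1531] [0.539  0.0156 0.1486] ((0.5390214920043945, 0.014759869314730167), 0.03232390806078911)
254 [0.1421 0.1439 0.1458]
```

Request:
drive_tool:
  increments: "0.14 0 0 0 0 0;0 0 0.4 0 0 0;0 0 0.6 0 0 0;0 0 0.6 0 0 0;0 0 0.4 0 0 0;0 0 0.2 0 0 0;0 0 0 0 0 0;0 0 0 0 0 0;0 0 0 0 0 0;0 0 0 0 0 0"

```text
t: 8.37
position: [0.5406, 0.0141, 0.1769]
ee_rot: [[-0.001, 1.0, 0.001], [1.0, 0.001, -0.0], [-0.0, 0.001, -1.0]]
contact_force: [0.6, -0.6, -1.1]
opening: 0.398
```

Request:
drive_tool:
  increments: "0 0 0.04 0 0 0;0 0 0.04 0 0 0;0 0 0.04 0 0 0;0 0 0.04 0 0 0;0 0 0 0 0 0;0 0 0 0 0 0;0 0 0 0 0 0"

```text
t: 8.95
position: [0.5403, 0.0141, 0.1721]
ee_rot: [[-0.001, 1.0, -0.0], [1.0, 0.001, -0.0], [-0.0, -0.0, -1.0]]
contact_force: [0.2, -0.8, -1.1]
opening: 0.404
```

Request:
drive_tool:
  increments: "0 0 0.04 0 0 0;0 0 0.04 0 0 0;0 0 0 0 0 0;0 0 0 0 0 0;0 0 0 0 0 0"

```text
t: 9.37
position: [0.5404, 0.0141, 0.1704]
ee_rot: [[-0.001, 1.0, 0.0], [1.0, 0.001, -0.0], [-0.0, 0.0, -1.0]]
contact_force: [0.1, -0.6, 1.7]
opening: 0.396
```

Request:
drive_tool:
  increments: "0 0 0.04 0 0 0;0 0 0.04 0 0 0;0 0 0 0 0 0;0 0 0 0 0 0;0 0 0 0 0 0"

```text
t: 9.78
position: [0.5404, 0.0141, 0.1683]
ee_rot: [[-0.001, 1.0, 0.0], [1.0, 0.001, -0.0], [-0.0, 0.0, -1.0]]
contact_force: [0.5, 0.4, 3.8]
opening: 0.401
```

Request:
drive_tool:
  increments: "0 0 0.04 0 0 0;0 0 0.04 0 0 0;0 0 0 0 0 0;0 0 0 0 0 0;0 0 0 0 0 0"

```text
t: 10.2
position: [0.5404, 0.0141, 0.1663]
ee_rot: [[-0.001, 1.0, 0.0], [1.0, 0.001, -0.0], [-0.0, 0.0, -1.0]]
contact_force: [-0.0, -0.5, 5.1]
opening: 0.399
```

Request:
drive_tool:
  increments: "0 0 0.04 0 0 0;0 0 0.04 0 0 0;0 0 0 0 0 0;0 0 0 0 0 0;0 0 0 0 0 0"

```text
t: 10.62
position: [0.5404, 0.0141, 0.1644]
ee_rot: [[-0.001, 1.0, 0.0], [1.0, 0.001, 0.0], [0.0, 0.0, -1.0]]
contact_force: [-1.1, 0.1, 6.4]
opening: 0.401
```

Request:
drive_tool:
  increments: "0 0 0.04 0 0 0;0 0 0.04 0 0 0;0 0 0.04 0 0 0;0 0 0.04 0 0 0;0 0 0 0 0 0;0 0 0 0 0 0;0 0 0 0 0 0"

```text
t: 11.2
position: [0.5404, 0.0141, 0.1608]
ee_rot: [[-0.001, 1.0, 0.001], [1.0, 0.001, -0.0], [-0.0, 0.001, -1.0]]
contact_force: [-1.9, -0.3, 9.1]
opening: 0.396
```

Request:
drive_tool:
  increments: "0 0 0.03 0 0 0;0 0 0 0 0 0;0 0 0 0 0 0;0 0 0 0 0 0"

```text
t: 11.53
position: [0.5405, 0.0141, 0.1602]
ee_rot: [[-0.001, 1.0, 0.001], [1.0, 0.001, -0.0], [-0.0, 0.001, -1.0]]
contact_force: [-2.4, -0.2, 12.0]
opening: 0.401
```

Request:
drive_tool:
  increments: "0 0 0.02 0 0 0;0 0 0 0 0 0;0 0 0 0 0 0;0 0 0 0 0 0;0 0 0 0 0 0"

```text
t: 11.95
position: [0.5405, 0.0141, 0.1599]
ee_rot: [[-0.001, 1.0, 0.001], [1.0, 0.001, -0.0], [-0.0, 0.001, -1.0]]
contact_force: [-2.4, -0.0, 12.1]
opening: 0.405
```

```bash
python3 - <<'E'
from h import *
from scipy.optimize import least_squares
np.set_printoptions(precision=4,suppress=True)
s=ctrl.state();print(s["position"],s["contact_force"],s["torque"])
im,d=save("side","pics/side3.png")
W=world("side",np.ones(d.shape,bool),d)
for lo,hi in((.152,.167),(.167,.182),(.182,.195)):
    Q=W[(np.hypot(W[:,0]-.54,W[:,1]-.0156)<.023)&(W[:,2]>lo)&(W[:,2]<hi)]
    f=least_squares(lambda p:np.hypot(Q[:,0]-p[0],Q[:,1]-p[1])-.019,(.54,.01),loss="soft_l1",f_scale=.002);print(lo,len(Q),f.x,np.std(f.fun))
Q=W[(np.hypot(W[:,0]-.54,W[:,1]-.015)<.034)&(np.hypot(W[:,0]-.54,W[:,1]-.015)>.026)&(W[:,2]>.13)&(W[:,2]<.158)];print(len(Q),np.percentile(Q[:,2],[50,90,99]))
cv2.imwrite("pics/z3.png",cv2.resize(im[120:300,180:340,::-1],None,fx=3,fy=3))
E
```

```text
[0.5405 0.0141 0.1599] [-2.3958 -0.0245 12.1256] [-0.0676  0.5884 -0.0064]
0.152 99 [0.5396 0.0156] 0.001147132852559754
0.167 114 [0.5397 0.0155] 0.001276320838506983
0.182 100 [0.5396 0.0156] 0.0010509622449628706
135 [0.1385 0.1402 0.1412]
```

View pics/z3.png

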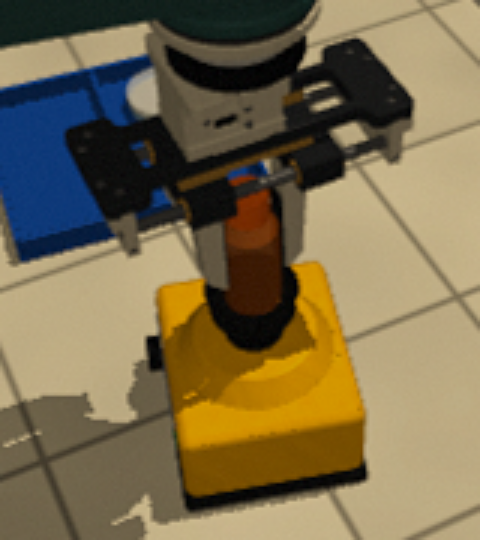

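The bottle is upright and centred in the cup (crop (255,270)). The rim has gone from about 153 to 141 mm, so the cup is fully down, and the fingertips are about 18 mm above the rim. Holding for two seconds.

Request:
drive_tool:
  increments: "0 0 0 0 0 0;0 0 0 0 0 0;0 0 0 0 0 0;0 0 0 0 0 0;0 0 0 0 0 0;0 0 0 0 0 0;0 0 0 0 0 0;0 0 0 0 0 0;0 0 0 0 0 0;0 0 0 0 0 0"

```text
t: 12.83
position: [0.5405, 0.0141, 0.1599]
ee_rot: [[-0.001, 1.0, 0.001], [1.0, 0.001, -0.0], [-0.0, 0.001, -1.0]]
contact_force: [-3.2, -0.2, 12.5]
opening: 0.401
```

Request:
drive_tool:
  increments: "0 0 0 0 0 0;0 0 0 0 0 0;0 0 0 0 0 0;0 0 0 0 0 0;0 0 0 0 0 0;0 0 0 0 0 0;0 0 0 0 0 0;0 0 0 0 0 0;0 0 0 0 0 0;0 0 0 0 0 0"

```text
t: 13.67
position: [0.5405, 0.0141, 0.1599]
ee_rot: [[-0.001, 1.0, 0.001], [1.0, 0.001, -0.0], [-0.0, 0.001, -1.0]]
contact_force: [-2.7, 0.3, 12.1]
opening: 0.401
```

Request:
drive_tool:
  increments: "0 0 0 0 0 0;0 0 0 0 0 0;0 0 0 0 0 0;0 0 0 0 0 0;0 0 0 0 0 0;0 0 0 0 0 0"

```text
t: 14.17
position: [0.5405, 0.0141, 0.1599]
ee_rot: [[-0.001, 1.0, 0.001], [1.0, 0.001, -0.0], [-0.0, 0.001, -1.0]]
contact_force: [-2.4, -0.4, 12.8]
opening: 0.403
```

Request:
drive_tool:
  increments: "0 0 -0.1 0 0 0;0 0 -0.1 0 0 0;0 0 -0.1 0 0 0;0 0 -0.1 0 0 0;0 0 -0.1 0 0 0;0 0 -0.1 0 0 0;0 0 0 0 0 0;0 0 0 0 0 0;0 0 0 0 0 0;0 0 0 0 0 0"

```text
t: 15.0
position: [0.5401, 0.0141, 0.1735]
ee_rot: [[-0.001, 1.0, -0.001], [1.0, 0.001, 0.0], [0.0, -0.001, -1.0]]
contact_force: [-0.6, -0.1, -1.2]
opening: 0.405
```

```bash
cat > chk.py <<'E'
from h import *
from scipy.optimize import least_squares
np.set_printoptions(precision=4,suppress=True)
s=ctrl.state();print(s["t"],s["position"],s["contact_force"],s["torque"])
im,d=ctrl.get_image("side")
W=world("side",np.ones(d.shape,bool),d)
z0=s["position"][2]-.026
for lo,hi in((.017,.03),(.03,.045),(.045,.06)):
    Q=W[(np.hypot(W[:,0]-.54,W[:,1]-.0156)<.023)&(W[:,2]>lo+z0)&(W[:,2]<hi+z0)]
    f=least_squares(lambda p:np.hypot(Q[:,0]-p[0],Q[:,1]-p[1])-.019,(.54,.01),loss="soft_l1",f_scale=.002);print(lo,len(Q),f.x,np.std(f.fun))
r=np.hypot(W[:,0]-.54,W[:,1]-.015)
Q=W[(r<.034)&(r>.027)&(W[:,2]>.13)&(W[:,2]<.158)];print("rim",len(Q),np.percentile(Q[:,2],[50,90,99]))
E
python3 chk.py
```

```text
15.0 [0.5401 0.0141 0.1735] [-0.5808 -0.0957 -1.2401] [-0.0433 -0.1295 -0.0373]
0.017 93 [0.5392 0.0156] 0.0010864530294770556
0.03 114 [0.5394 0.0155] 0.001181500212709085
0.045 119 [0.5392 0.0154] 0.001033475885221247
rim 224 [0.1452 0.1512 0.1528]
```

The cup is back up, with its rim at about 153 mm. Second burst.

Request:
drive_tool:
  increments: "0 0 0.1 0 0 0;0 0 0.1 0 0 0;0 0 0.1 0 0 0;0 0 0.1 0 0 0;0 0 0.07 0 0 0;0 0 0.05 0 0 0;0 0 0.04 0 0 0;0 0 0.02 0 0 0;0 0 0.02 0 0 0;0 0 0 0 0 0"

```text
t: 15.88
position: [0.5405, 0.0141, 0.1599]
ee_rot: [[-0.001, 1.0, 0.001], [1.0, 0.001, -0.0], [-0.0, 0.001, -1.0]]
contact_force: [-3.9, -0.0, 11.7]
opening: 0.401
```

Request:
drive_tool:
  increments: "0 0 0 0 0 0;0 0 0 0 0 0;0 0 0 0 0 0"

```text
t: 16.13
position: [0.5405, 0.0141, 0.16]
ee_rot: [[-0.001, 1.0, 0.001], [1.0, 0.001, -0.0], [-0.0, 0.001, -1.0]]
contact_force: [-3.4, -0.9, 12.0]
opening: 0.399
```

```bash
python3 chk.py
```

```text
16.1333 [0.5405 0.0141 0.16  ] [-3.3693 -0.9144 11.9501] [-0.0113  0.7868 -0.0089]
0.017 81 [0.5397 0.0156] 0.0010357618007507219
0.03 115 [0.5396 0.0153] 0.0012910076081898518
0.045 114 [0.5395 0.0156] 0.0011245505564303911
rim 125 [0.1387 0.1405 0.142 ]
```

Request:
drive_tool:
  increments: "0 0 0 0 0 0;0 0 0 0 0 0;0 0 0 0 0 0;0 0 0 0 0 0;0 0 0 0 0 0;0 0 0 0 0 0;0 0 0 0 0 0;0 0 0 0 0 0;0 0 0 0 0 0;0 0 0 0 0 0"

```text
t: 17.02
position: [0.5405, 0.0141, 0.16]
ee_rot: [[-0.001, 1.0, 0.001], [1.0, 0.001, -0.0], [-0.0, 0.001, -1.0]]
contact_force: [-2.6, -0.3, 12.5]
opening: 0.406
```

Request:
drive_tool:
  increments: "0 0 0 0 0 0;0 0 0 0 0 0;0 0 0 0 0 0;0 0 0 0 0 0;0 0 0 0 0 0;0 0 0 0 0 0;0 0 0 0 0 0;0 0 0 0 0 0;0 0 0 0 0 0;0 0 0 0 0 0"

```text
t: 17.85
position: [0.5405, 0.0141, 0.16]
ee_rot: [[-0.001, 1.0, 0.001], [1.0, 0.001, -0.0], [-0.0, 0.001, -1.0]]
contact_force: [-2.4, -0.7, 13.1]
opening: 0.405
```

Request:
drive_tool:
  increments: "0 0 0 0 0 0;0 0 0 0 0 0;0 0 0 0 0 0;0 0 0 0 0 0;0 0 0 0 0 0;0 0 0 0 0 0"

```text
t: 18.35
position: [0.5405, 0.0141, 0.16]
ee_rot: [[-0.001, 1.0, 0.001], [1.0, 0.001, -0.0], [-0.0, 0.001, -1.0]]
contact_force: [-3.2, -0.4, 12.2]
opening: 0.4
```

Request:
drive_tool:
  increments: "0 0 -0.1 0 0 0;0 0 -0.1 0 0 0;0 0 -0.1 0 0 0;0 0 -0.1 0 0 0;0 0 -0.1 0 0 0;0 0 -0.3 0 0 0;0 0 -0.6 0 0 0;0 0 -0.8 0 0 0;0 0 -0.6 0 0 0;0 0 -0.2 0 0 0"

```text
t: 19.18
position: [0.5408, 0.0141, 0.2366]
ee_rot: [[-0.001, 1.0, 0.003], [1.0, 0.001, -0.0], [-0.0, 0.003, -1.0]]
contact_force: [0.0, -0.0, -0.3]
opening: 0.403
```

```bash
python3 chk.py; python3 - <<'E'
from h import *
np.set_printoptions(precision=4,suppress=True)
im,d=save("side","pics/side4.png"); W=world("side",np.ones(d.shape,bool),d)
T=W[(abs(W[:,0]-.55)<.16)&(abs(W[:,1]-.335)<.16)&(W[:,2]>.02)&(W[:,2]<.032)]
print(cv2.minAreaRect(T[:,:2].astype(np.float32)))
E
```

```text
19.1833 [0.5408 0.0141 0.2366] [ 0.0086 -0.0123 -0.3104] [ 0.0003 -0.0669  0.0286]
0.017 102 [0.5399 0.0157] 0.0009101396827886265
0.03 144 [0.54   0.0156] 0.001273513177737829
0.045 142 [0.5397 0.0155] 0.0009764618438737648
rim 298 [0.1484 0.1512 0.1524]
((0.5142619609832764, 0.3314012289047241), (0.20478381216526031, 0.16162514686584473), 84.18268585205078)
```

Request:
drive_tool:
  increments: "0.5 0 0 0 0 0;0.8 -0.2 0 0 0 0;1 -0.2 0 0 0 0;1 -0.2 0 0 0 0;1 -0.2 0 0 0 0;1 -0.2 0 0 0 0;1 -0.2 0 0 0 0;1 -0.2 0 0 0 0;1 -0.2 0 0 0 0;1 -0.2 0 0 0 0"

```text
t: 20.12
position: [0.494, 0.2483, 0.2325]
ee_rot: [[-0.001, 1.0, -0.002], [1.0, 0.001, -0.001], [-0.001, -0.002, -1.0]]
contact_force: [0.4, 0.1, -0.8]
opening: 0.399
```

Request:
drive_tool:
  increments: "1 -0.2 0 0 0 0;1 0 0 0 0 0;0.7 0 0 0 0 0;0.5 0 0 0 0 0;0.2 0 0 0 0 0;0 0 0 0 0 0;0 0 0 0 0 0;0 0 0 0 0 0"

```text
t: 20.78
position: [0.49, 0.3308, 0.2338]
ee_rot: [[-0.001, 1.0, -0.0], [1.0, 0.001, -0.0], [-0.0, -0.0, -1.0]]
contact_force: [0.6, -1.1, -1.1]
opening: 0.402
```

Request:
drive_tool:
  increments: "0 0 0.5 0 0 0;0 0 1 0 0 0;0 0 1 0 0 0;0 0 1 0 0 0;0 0 1 0 0 0;0 0 1 0 0 0;0 0 1 0 0 0;0 0 0.7 0 0 0;0 0 0.4 0 0 0;0 0 0.15 0 0 0"

```text
t: 21.62
position: [0.4892, 0.3306, 0.038]
ee_rot: [[-0.001, 1.0, -0.002], [1.0, 0.001, -0.001], [-0.001, -0.002, -1.0]]
contact_force: [0.0, 0.5, -0.6]
opening: 0.402
```

Request:
drive_tool:
  increments: "0 0 0 0 0 0;0 0 0 0 0 0;0 0 0 0 0 0;0 0 0.08 0 0 0;0 0 0.08 0 0 0;0 0 0.04 0 0 0;0 0 0 0 0 0;0 0 0 0 0 0;0 0 0 0 0 0"

```text
t: 22.37
position: [0.4899, 0.3316, 0.0352]
ee_rot: [[-0.001, 1.0, 0.0], [1.0, 0.001, 0.0], [0.0, 0.0, -1.0]]
contact_force: [-0.2, 0.2, -0.7]
opening: 0.401
```

Request:
drive_tool:
  increments: "0 0 0.04 0 0 0;0 0 0.04 0 0 0;0 0 0 0 0 0;0 0 0 0 0 0;0 0 0 0 0 0"

```text
t: 22.78
position: [0.4899, 0.3316, 0.0331]
ee_rot: [[-0.001, 1.0, 0.0], [1.0, 0.001, 0.0], [0.0, 0.0, -1.0]]
contact_force: [0.6, 0.8, -0.6]
opening: 0.399
```

Request:
drive_tool:
  increments: "0 0 0.04 0 0 0;0 0 0 0 0 0;0 0 0 0 0 0;0 0 0 0 0 0"

```text
t: 23.12
position: [0.4899, 0.3315, 0.0322]
ee_rot: [[-0.001, 1.0, -0.0], [1.0, 0.001, -0.0], [-0.0, -0.0, -1.0]]
contact_force: [0.2, -0.1, -0.6]
opening: 0.402
```

Request:
drive_tool:
  increments: "0 0 0.03 0 0 0;0 0 0 0 0 0;0 0 0 0 0 0;0 0 0 0 0 0"

```text
t: 23.45
position: [0.4899, 0.3316, 0.0314]
ee_rot: [[-0.001, 1.0, -0.0], [1.0, 0.001, -0.0], [-0.0, -0.0, -1.0]]
contact_force: [-0.1, -0.2, -0.8]
opening: 0.401
```

Request:
drive_tool:
  increments: "0 0 0.02 0 0 0;0 0 0 0 0 0;0 0 0 0 0 0;0 0 0 0 0 0"

```text
t: 23.78
position: [0.49, 0.3316, 0.0311]
ee_rot: [[-0.001, 1.0, 0.0], [1.0, 0.001, 0.0], [0.0, 0.0, -1.0]]
contact_force: [-0.7, -0.6, 2.1]
opening: 0.4
```

Request:
drive_tool:
  increments: "0 0 0.02 0 0 0;0 0 0 0 0 0;0 0 0 0 0 0;0 0 0 0 0 0"

```text
t: 24.12
position: [0.49, 0.3317, 0.0311]
ee_rot: [[-0.001, 1.0, 0.0], [1.0, 0.001, 0.0], [0.0, 0.0, -1.0]]
contact_force: [-2.0, -1.7, 8.3]
opening: 0.399
```

Request:
drive_tool:
  increments: "0 0 -0.02 0 0 0;0 0 0 0 0 0;0 0 0 0 0 0;0 0 0 0 0 0"

```text
t: 24.45
position: [0.49, 0.3316, 0.0311]
ee_rot: [[-0.001, 1.0, 0.0], [1.0, 0.001, 0.0], [0.0, 0.0, -1.0]]
contact_force: [-1.2, -0.8, 4.3]
opening: 0.403
```

Request:
drive_tool:
  increments: "0 0 0 0 0 0;0 0 0 0 0 0;0 0 0 0 0 0;0 0 0 0 0 0;0 0 0 0 0 0;0 0 0 0 0 0;0 0 0 0 0 0;0 0 0 0 0 0"
  gripper: 0.4

```text
t: 25.12
position: [0.4899, 0.3315, 0.0309]
ee_rot: [[-0.001, 1.0, -0.0], [1.0, 0.001, -0.0], [-0.0, -0.0, -1.0]]
contact_force: [1.5, -0.6, -0.5]
opening: 0.702
```

Request:
drive_tool:
  increments: "0 0 -0.2 0 0 0;0 0 -0.4 0 0 0;0 0 -0.6 0 0 0;0 0 -1 0 0 0;0 0 -1 0 0 0;0 0 -1 0 0 0;0 0 -1 0 0 0;0 0 -1 0 0 0;0 0 -1 0 0 0;0 0 -0.5 0 0 0"

```text
t: 25.95
position: [0.4903, 0.3318, 0.2278]
ee_rot: [[-0.001, 1.0, 0.004], [1.0, 0.001, 0.002], [0.002, 0.004, -1.0]]
contact_force: [-0.1, 0.6, 1.2]
opening: 0.7
```

Request:
drive_tool:
  increments: "-0.5 0 0 0 0 0;-1 0 0 0 0 0;-1 0 0 0 0 0;-1 0 0 0 0 0;-1 0 0 0 0 0;-1 0 0 0 0 0;-1 0 0 0 0 0;-0.5 0 0 0 0 0;0 0 0 0 0 0;0 0 0 0 0 0"

```text
t: 26.78
position: [0.49, 0.1561, 0.2228]
ee_rot: [[0.0, 1.0, -0.0], [1.0, -0.0, 0.0], [0.0, -0.0, -1.0]]
contact_force: [0.9, 0.4, 0.1]
opening: 0.694
```

```bash
python3 chk.py|tail -1; python3 - <<'E'
from h import *
from scipy.optimize import least_squares
np.set_printoptions(precision=4,suppress=True)
for n in("side","top"):
    im,d=save(n,f"pics/{n}5.png"); W=world(n,np.ones(d.shape,bool),d)
    for nm,c,z in(("vial",(.49,.3325),.005),("buffer",(.4665,-.195),0)):
      for lo,hi in((.025,.045),(.045,.06)):
        P=W[(np.hypot(W[:,0]-c[0],W[:,1]-c[1])<.03)&(W[:,2]>lo+z)&(W[:,2]<hi+z)]
        if len(P)>8:
            f=least_squares(lambda p:np.hypot(P[:,0]-p[0],P[:,1]-p[1])-.019,c,loss="soft_l1",f_scale=.002);print(n,nm,lo,len(P),f.x)
      P=W[np.hypot(W[:,0]-c[0],W[:,1]-c[1])<.03]; print("top z",P[:,2].max())
    for k in("dish0","marker"):
        for r in ctrl.silhouettes(n,k):
            if r["p"]>.5: print(n,k,np.median(world(n,r["pixels"],d),0))
s=cv2.imread("pics/side5.png");t=cv2.imread("pics/top5.png")
cv2.imwrite("pics/z5.png",np.vstack([s[100:400,100:500],t[120:300,100:500]]))
print(ctrl.state()["contact_force"])
E
```

```text
rim 310 [0.1478 0.1512 0.1526]
side vial 0.025 88 [0.488  0.3333]
side vial 0.045 68 [0.4883 0.3334]
top z 0.1012758370310385
side buffer 0.025 90 [ 0.466  -0.1942]
side buffer 0.045 70 [ 0.466  -0.1943]
top z 0.0965609904724822
side dish0 [0.6018 0.3585 0.0213]
side dish0 [0.5936 0.2706 0.0213]
side marker [ 0.6925 -0.1908  0.014 ]
top z 0.007250271684801721
top buffer 0.025 18 [ 0.4684 -0.1966]
top buffer 0.045 16 [ 0.4684 -0.1965]
top z 0.09952082935215732
top marker [ 0.6955 -0.1892  0.0153]
[0.1259 0.9028 0.1621]
  ret = _var(a, axis=axis, dtype=dtype, out=out, ddof=ddof,
  arrmean = um.true_divide(arrmean, div, out=arrmean,
  ret = ret.dtype.type(ret / rcount)
```

View pics/z5.png

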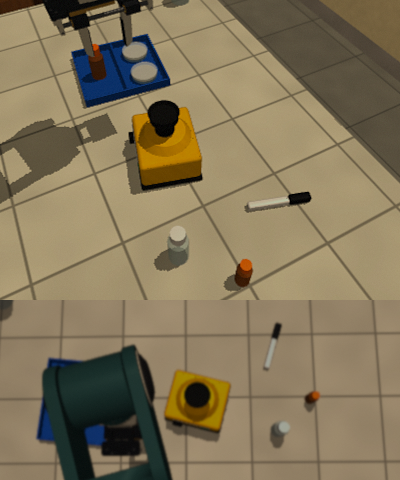

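The picture shows the amber bottle upright in the empty half of the tray (crop (97,62)). The cup is up, and the clear bottle, the dishes and the marker are where they were. Handing in.

```bash
python3 -c "
from rig import ctrl
print(ctrl.close_job())"
```

```text
the job is handed in; nothing more can be done
None
```

I mixed the amber bottle in two bursts and stood it in the empty half of the blue tray, then handed the job in at about 27 s of the 69 s allowed. No verdict is reported, so the checks below are my own.

- **Bursts:** I held the cup fully down for over 2 s each time, at about 12–13 N. The side camera showed the rim drop from about 153 to 141 mm and return to about 153 mm after each burst. The bottle stayed upright and within about 1 mm of the cup's axis, and the fingertips stayed about 18 mm above the rim. About 3 N of sideways force appeared during the presses.
- **Placing:** The bottle stands upright at about (0.488, 0.333), about 57 mm to the −x side of the tray's centre. Its top is 101 mm above the bench, as expected for a 95 mm bottle on the 5 mm tray floor. It is released and the arm is clear of it.
- **Bystanders:** The clear bottle, both dishes and the marker measured within about 3 mm of their first readings in the side camera.
- **What could not be checked:** In the last top-camera picture the arm hid the tray, so the final bottle and dish positions rest on the side camera alone.

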